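Clamp a bird-box panel in the sanding jig

TASK

The bird-box front panel has to be held for sanding. Push it along its guides until it is fully home against the wooden end stop, swing the steel clamp strap round over it until the strap meets its stop pin, then push the orange cam lever all the way down so that its cam holds the panel tight. Push and press only: do not lift the panel, and leave the tools and other things on the bench where they are.

Things in the scene. Friction and masses are not known exactly. Their poses are not given: they have to be found in the camera images.
- jig: Fixed plywood jig board 260 (its x) by 315 mm (its y, -165 to +150), 18 mm thick. Origin on its underside below the guides' centre line; +x along the guides to the end stop, away from the robot; +y to the clamp. Guide rails along x, y = +-62 to +-78 mm, x = -70 to +80 mm, 11 mm high, leave the panel 2 mm each side. End stop: bar across, x = 80 to 102 mm, 22 mm high.
- stop_face (a point): Middle of the end stop's face that the panel must meet, on the guides' centre line, 25.5 mm above the bench (half the panel's thickness above the jig board).
- panel: Loose dark-stained wooden bird-box front 150 (its x) by 120 by 15 mm thick, 0.17 kg, with a 32 mm hole 40 mm from its centre towards the stop. Lies flat on the jig board between the rails; origin at the centre of its underside, axes like the jig's. Starts 12 to 32 mm short of the stop; home, its origin is at x = +5 mm in the jig's frame. Slides with a push of 1 to 3 N.
- panel_near_edge (a point): Middle of the panel's near edge face (the one towards the robot), half-way up its thickness: where to push it home.
- strap_swing (a joint): Swing of the clamp strap about its upright post, rad. 0: nose points along the jig's -x (to the robot), beside the panel; grows as the nose swings anticlockwise, seen from above, over the panel; 1.571: square across, against the stop pin (end of travel). Starts between -0.6 and -0.1. Light friction (about 1 N at the nose); stays where it is left.
- strap_pivot (a point): On the axis of the clamp post (jig x = 0, y = +108 mm), 55 mm above the bench: the strap's mid-height. Above the strap the post carries disc springs and a nut, 22 mm across, up to 83 mm above the bench. The swing stop pin, 8 mm thick, stands in the clamp-side rail at jig x = 18, y = 70 mm, its top 67 mm above the bench.
- strap_nose (a point): Middle of the strap's forked end, 82 mm from the post's axis, mid-height. Push the strap on the narrow side that faces away from the panel, 30 to 75 mm from the post's axis.
- strap: Steel strap, flat bar 28 mm wide, 10 mm thick, underside 50 mm above the bench (17 mm above the panel), reaching 82 mm from the post's axis to the nose and 20 mm behind it. Origin on the post's axis at bench height; its -x points to the nose. The black cam, 28 mm across, sits in the forked nose and hangs 2 to 3 mm above the panel while the lever is up.
- lever_pin (a point): The lever's level pin, across the strap's forked nose: 70 mm from the post's axis, 55 mm above the bench.
- cam_lever (a joint): Angle of the cam lever about its pin, rad. 0: up, 48 degrees above level, leaning out past the nose; 0.838: level, fully down (end of travel), in line with the strap, pointing away from the post. Starts 0 to 0.12; stays where left. Needs 3 to 12 N near the tip; once down, the cam presses on the panel with about 13 N.
- lever_tip (a point): On the lever's centre line, 72 mm from its pin; the orange round grip is 14 mm thick, starts 26 mm from the pin and ends in a half ball at 79 mm.
- sanding_block: Bystander: cork sanding block 75 x 42 x 22 mm, lying on the right side of the jig board; origin at the centre of its underside.
- screwdriver: Bystander: screwdriver 190 mm long with orange handle, lying on the bench along the jig's right edge; origin at its middle on the bench.
- tape_measure: Bystander: yellow tape measure 68 x 36 x 62 mm; origin at the centre of its underside.
- pine_offcut: Bystander: pine offcut 45 x 130 x 38 mm; origin at the centre of its underside.
- glue_bottle: Bystander: white glue bottle, 62 mm across, 190 mm tall; origin at the centre of its underside.
- stain_tin: Bystander: round tin, 90 mm across, 100 mm tall; origin at the centre of its underside.
- bar_clamp: Bystander: black and orange one-hand bar clamp lying flat, 260 mm long; origin under the middle of its bar.
Mind the look-alikes: they are no part of the job. Of the things like the panel, leave any that is pink; of the rest the larger one is meant.

How it is judged:
By the outcome, as a careful person would: the job done as asked, in the order asked, and still so for the second after the job is handed in, with the robot touching nothing.
It also fails if it takes over 54 s, if anything falls off the work surface, if the arm or the gripper's body presses on something with over 40 N, if the wrist force passes 120 N, or if a joint passes its speed limit or range.

ROBOT

A 7-joint arm with a two-finger parallel gripper is mounted at the origin on the work surface. World frame = base frame: x ahead of the robot, y to its left, z up, the work surface at z = 0. Lengths are in m, angles in degrees, forces in N, time in s.
With the tool pointing down it reaches from about 0.425 to 0.875 m from the base axis. Payload 4.7 kg.
Tool frame: the origin (TCP) lies between the finger pads; the fingertips stand 25 mm ahead of it and the grasp point (between the pads) lies 6 mm ahead of it (env.tip_reach is the distance from the TCP to the fingertips, in m); z points along the fingers, y is the direction in which the jaws open and shut (so a half turn about z gives the same grasp; the last joint's range is limited). The gripper opens to 87 mm and grips with 3 to 60 N. Pads are 19 mm wide; open, the fingers measure 117 mm over their backs; the gripper's body (75 mm by 190 mm) begins 51 mm behind the grasp point.
Start: joints at [-66.515, 18.392, -4.016, 83.108, 1.295, 78.541, -3.26], TCP at [0.251, 0.6, 0.248] pointing down, gripper open.
Joint ranges: [-163.93, 163.93], [-17.29, 119.83], [-79.2, 71.16], [3.27, 140.29], [-89.18, 269.18], [5.43, 117.66], [-154.24, 154.24]. Speed limits (degrees/s): [147.25, 147.25, 180, 180, 180, 180, 180].

INTERFACE

Orientations are given as [roll, pitch, yaw] about the fixed x, y, z axes, in that order (R = Rz(yaw) Ry(pitch) Rx(roll)).
In Python, from cell import env, viewer, job gives the robot as it stands.
- The arm moves only by the tool move_arm, never from a script. Its argument "steps" is a list of rows, each a list of 7 numbers: the finger opening in cm, from 0 to 8.7, then the shift along the tool's x, y, z in cm, then the turn, a rotation vector about the tool's x, y, z in rad. In form: [[fingers, tx, ty, tz, wx, wy, wz], ...]. A call has 1 to 5 rows; each row shifts and turns the commanded pose from where the row before left it, along the tool's axes as they then stand; what a row does not reach is not made up. A row lasts 1/12 s, in which the tool goes at most 41.7 mm and 7.16 degrees, less where a joint would pass 70% of its speed; a pose out of reach is approached as far as the arm can. A call is refused whole if a number of a shift passes 4.17 or a number of a turn 0.125, either way. A call with a gripper value outside its range is refused whole. The fingers move at their own pace and stop on an object; "force" is the grip in N (left out, the last holds). Time passes only in rows, so rows that do not move let the fingers close. It gives the time, the measured TCP pose, the force and the opening at its end, in the units of the state.
- env.get_obs(): the state, without advancing time (a new reading comes with each control period).
- viewer.read_camera(name): name is "side" or "top"; returns a dict with "img" (400x640x3 uint8, red, green, blue), "vfov" (degrees; the focal length in pixels is half the picture's height over the tangent of half this angle, whatever the lens; pixels are square), "cx", "cy" (the principal point, pixels), "k1" (the pictures are not rectified: a ray, as slopes to the right and down, at radius r is drawn at 1 + k1 r^2 times it, then the intrinsics apply), "extrinsics" (4x4, takes a point from world to camera coordinates). Camera axes: x right, y down, z forward; pixel columns grow to the right and rows downward; lengths in m; the calibration is good to about 2 mm. A picture is of the moment at which its call begins. There is no depth.
- job.sign_off(): hands the job in, once; it reports no verdict.
The state is a dict: "time_s": time; "qpos": joint angles; "joint_velocities": joint speeds; "effort": joint torques, N m; "tool_pos": TCP position; "tool_rot": TCP orientation; "force": force on the tool from outside, world axes, zero at the start; "wrist_torque": the same for the moment, N m; "grip_width": finger opening in m.
Only numpy, scipy, OpenCV 4.12 (cv2) and the standard library are available. Lean on these libraries where they do the work, as an engineer would, in place of code of your own. Each camera call takes 0.05 s, during which the arm holds its last target.

## Working session

There is one attempt and no reset: what is moved stays moved. The work goes in short steps, Python scripts to look and compute and a tool call to move; the robot and the scene stay as the last step left them, time stands still between calls to the robot, and variables do not carry over. Pictures are saved under pics/ and viewed, and the job is handed in when it is done.

Besides the shell and the picture viewer there is one more tool, called after "Request:" by a JSON object that holds its "name" and its "arguments", one argument or row to a line. move_arm: Moves the arm, as the interface text tells. Its arguments: {"type":"object","properties":{"steps":{"type":"array"},"force":{"type":"number"}},"required":["steps"]}

```bash
ls; mkdir -p pics; cat > h.py <<'E'
import numpy as np, cv2
def load(n):
    import pickle; return pickle.load(open(f'{n}.pkl','rb'))
def K(c):
    f=200/np.tan(np.radians(c['vfov'])/2)
    return np.array([[f,0,c['cx']],[0,f,c['cy']],[0,0,1.]])
def proj(c,P):
    P=np.atleast_2d(P).astype(float);E=np.array(c['extrinsics'])
    return cv2.projectPoints(P,cv2.Rodrigues(E[:3,:3])[0],E[:3,3],K(c),np.array([c['k1'],0,0,0.]))[0][:,0]
def ray(c,px):
    px=np.atleast_2d(px).astype(float)
    n=cv2.undistortPoints(px[:,None],K(c),np.array([c['k1'],0,0,0.]))[:,0]
    E=np.array(c['extrinsics']);R=E[:3,:3]
    d=np.c_[n,np.ones(len(n))]@R
    return -R.T@E[:3,3],d
def onz(c,px,z):
    o,d=ray(c,px); return o+d*((z-o[2])/d[:,2])[:,None]
def snap(tag):
    from cell import viewer
    import pickle
    out={}
    for n in('side','top'):
        c=viewer.read_camera(n); out[n]=c
        pickle.dump(c,open(f'{n}.pkl','wb'))
        cv2.imwrite(f'pics/{n}_{tag}.png',c['img'][:,:,::-1])
    return out
E
python3 - <<'E'
from h import *
s=snap('0')
from cell import env
o=env.get_obs();print(o['time_s'],o['tool_pos'],o['tool_rot'],o['grip_width'],env.tip_reach)
for n,c in s.items():
    print(n,c['vfov'],c['cx'],c['cy'],c['k1'],ray(c,[[320,200]]))
E
```

```text
pics
0.1 [0.25047707 0.5993084  0.24656447] [-1.79900719e+02  6.58900480e-03  1.57324673e+02] 0.08712447061020426 0.025
side 47.84284317019667 318.8668342781586 201.1410630255344 0.04103689310818808 (array([ 0.22879507, -0.90798997,  0.93812971]), array([[ 0.23589356,  0.69141109, -0.68287455]]))
top 50.20635387656222 320.13107548228624 194.4481839102451 -0.05227746039552479 (array([ 0.38787469, -0.01044667,  1.29221902]), array([[ 0.10580223, -0.03210886, -0.99395379]]))
```

View pics/top_0.png

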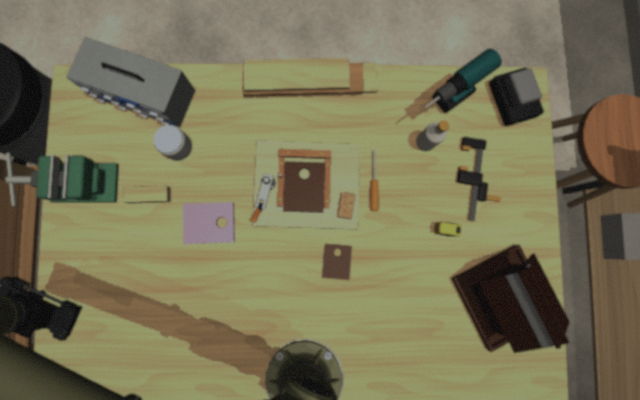

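View pics/side_0.png

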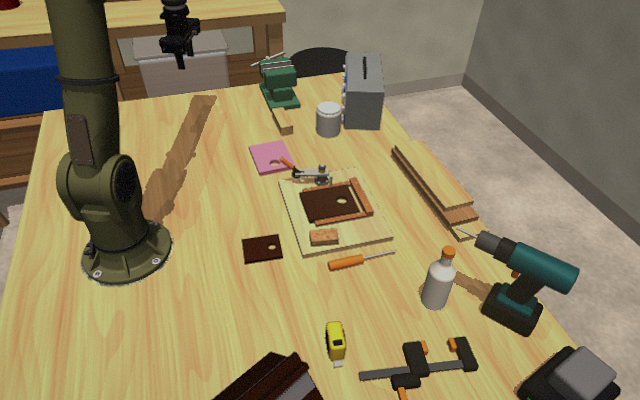

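Things that could be taken for the panel, in the top view: the dark one in the jig (303,187), a small dark one (337,261) and a pink one (208,223). I choose the dark one in the jig because it is the larger of the two that aren't pink. The orange lever is at about (256,213). The screwdriver handle (375,195) is also orange. Next is a close crop to check.

```bash
python3 - <<'E'
from h import *
t=load('top');s=load('side')
a=cv2.resize(t['img'][130:240,240:390],None,fx=5,fy=5,interpolation=cv2.INTER_CUBIC)
b=cv2.resize(s['img'][145:265,265:405],None,fx=5,fy=5,interpolation=cv2.INTER_CUBIC)
cv2.imwrite('pics/ct0.png',a[:,:,::-1]);cv2.imwrite('pics/cs0.png',b[:,:,::-1])
E
```

```text
(no output)
```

View pics/ct0.png

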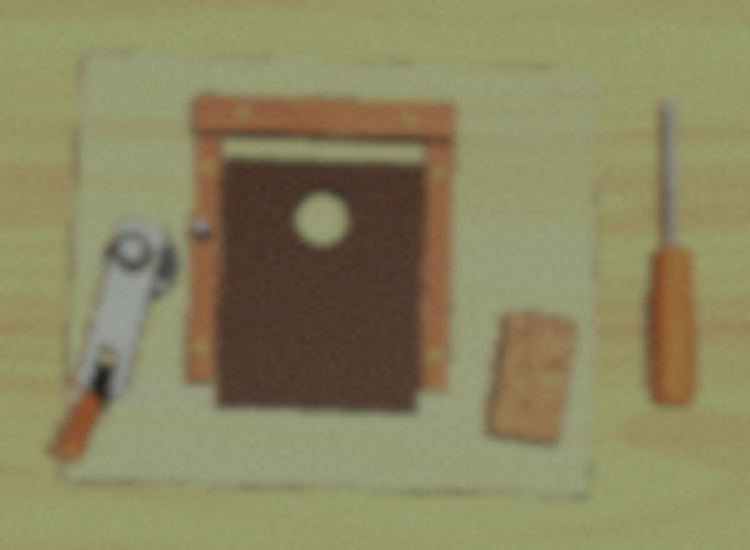

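View pics/cs0.png

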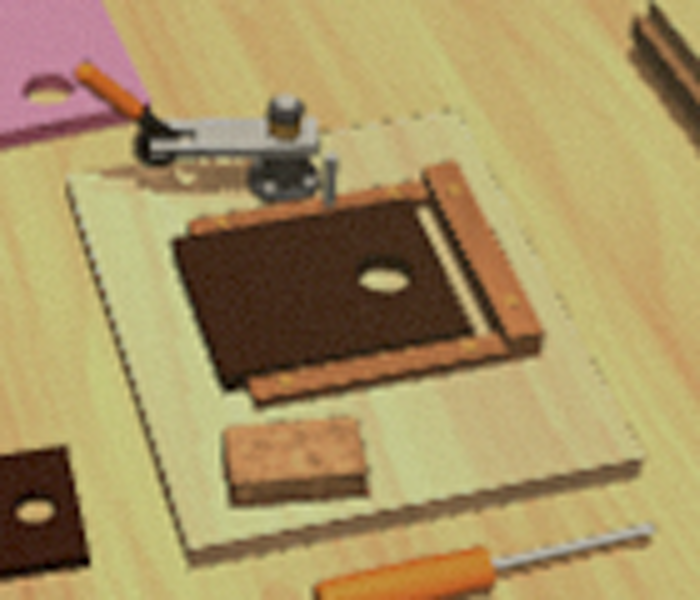

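The close crops confirm it: the panel lies between the rails with a gap to the end stop, the post nut is at crop (132,250), and the orange grip is at (78,425). Now I'll measure the poses.

```bash
python3 - <<'E'
from h import *
t=load('top');s=load('side')
def full(p,ox=240,oy=130): return (np.atleast_2d(p)+.5)/5-.5+[ox,oy]
print('jig corners',onz(t,full([(84,58),(597,68),(590,495),(65,482)]),.018)[:,:2].round(4).tolist())
st=onz(t,full([(194,97),(455,103),(455,138),(194,130)]),.040);print('stop',st[:,:2].round(4).tolist())
print('rail near outer',onz(t,full([(186,382),(447,390)]),.029)[:,:2].round(4).tolist())
hsv=cv2.cvtColor(t['img'],cv2.COLOR_RGB2HSV)
crop=t['img'][130:240,240:390]; big=cv2.resize(crop,None,fx=5,fy=5,interpolation=cv2.INTER_CUBIC)
g=big.astype(int); m=((g.sum(2)<210)).astype(np.uint8)
m[:, :200]=0; m[:,450:]=0
cs,_=cv2.findContours(m,0,2); c=max(cs,key=cv2.contourArea)
r=cv2.minAreaRect(c); bx=cv2.boxPoints(r);print(r)
P=onz(t,full(bx),.033)[:,:2];print('panel',P.round(4).tolist(),[np.linalg.norm(P[i]-P[i-1]).round(4) for i in range(4)],P.mean(0))
print('nut',onz(t,full([(132,248)]),.083), 'pin',onz(t,full([(201,227)]),.067))
# orange lever
h=cv2.cvtColor(big,cv2.COLOR_RGB2HSV); m=((h[...,0]<14)&(h[...,1]>150)&(h[...,2]>90)).astype(np.uint8); m[:,180:]=0
cs,_=cv2.findContours(m,0,2);c=max(cs,key=cv2.contourArea);r=cv2.minAreaRect(c);print(r,cv2.boxPoints(r).tolist())
print('grip', onz(t,full(cv2.boxPoints(r)),.09)[:,:2].round(4).tolist())
cb=cv2.resize(s['img'][145:265,265:405],None,fx=5,fy=5,interpolation=cv2.INTER_CUBIC)
print('side pin top',full([(331,158)],265,145),'nut top',full([(287,100)],265,145),'lever end',full([(82,70)],265,145))
o,d=ray(s,full([(331,158)],265,145));o2,d2=ray(t,full([(201,227)]))
def tri(p,q):
    o,d=ray(s,full([p],265,145));o2,d2=ray(t,full([q]))
    A=np.c_[d[0],-d2[0]];k=np.linalg.lstsq(A,o2-o,rcond=None)[0];a=o+k[0]*d[0];b=o2+k[1]*d2[0];return ((a+b)/2).round(4),np.linalg.norm(a-b).round(4)
print(tri((331,158),(201,227)),tri((287,100),(132,248)),tri((82,70),(64,452)))
E
```

```text
jig corners [[0.7039, 0.1412], [0.6983, -0.1721], [0.4373, -0.1636], [0.4462, 0.1492]]
stop [[0.6746, 0.0726], [0.6712, -0.0835], [0.6498, -0.0833], [0.6545, 0.0725]]
rail near outer [[0.5047, 0.077], [0.4996, -0.0779]]
((319.5261535644531, 284.6754455566406), (201.5334014892578, 240.7517547607422), 1.818303108215332)
panel [[0.4926, 0.0595], [0.637, 0.0557], [0.6332, -0.065], [0.4885, -0.0595]] [np.float64(0.1191), np.float64(0.1445), np.float64(0.1207), np.float64(0.1448)] [ 0.56280335 -0.00230847]
nut [[0.5766545  0.10454765 0.083     ]] pin [[0.59144269 0.06624821 0.067     ]]
((82.67596435546875, 419.2884216308594), (17.486103057861328, 55.39491271972656), 25.70995330810547) [[62.782875061035156, 440.45098876953125], [86.81404876708984, 390.54010009765625], [102.56905364990234, 398.1258544921875], [78.53787994384766, 448.0367431640625]]
grip [[0.4662, 0.1417], [0.4944, 0.1285], [0.49, 0.1196], [0.462, 0.1328]]
side pin top [[330.8 176.2]] nut top [[322.  164.6]] lever end [[281.  158.6]]
(array([0.5925, 0.0662, 0.0654]), np.float64(0.0016)) (array([0.577 , 0.1043, 0.0842]), np.float64(0.001)) (array([0.4591, 0.1387, 0.1072]), np.float64(0.0007))
```

Request:
{"name": "move_arm", "arguments": {
  "steps": [
    [0,0,0,0,0,0,-0.123],
    [0,0,0,0,0,0,-0.123],
    [0,0,0,0,0,0,-0.123],
    [0,-1.3,-3.6,0,0,0,0],
    [0,-1.3,-3.6,0,0,0,0]
  ]
}}

```text
time_s: 0.52
tool_pos: [0.2729, 0.5274, 0.2458]
tool_rot: [-179.9, -0.1, 178.7]
force: [1.4, -0.8, 0.0]
grip_width: 0.0617
```

Request:
{"name": "move_arm", "arguments": {
  "steps": [
    [0,-1.3,-3.6,0,0,0,0],
    [0,-1.3,-3.6,0,0,0,0],
    [0,-1.3,-3.6,0,0,0,0],
    [0,-1.3,-3.6,0,0,0,0],
    [0,-1.3,-3.6,0,0,0,0]
  ]
}}

```text
time_s: 0.93
tool_pos: [0.335, 0.3433, 0.2472]
tool_rot: [-180.0, -0.0, 178.5]
force: [0.8, -0.6, -0.7]
grip_width: 0.0286
```

Request:
{"name": "move_arm", "arguments": {
  "steps": [
    [0,-1.3,-3.6,0,0,0,0],
    [0,-1.3,-3.6,0,0,0,0],
    [0,-1.3,-3.6,0,0,0,0],
    [0,-1.3,-3.6,0,0,0,0],
    [0,-1.3,-3.6,0,0,0,0]
  ]
}}

```text
time_s: 1.35
tool_pos: [0.395, 0.1617, 0.2474]
tool_rot: [180.0, -0.0, 178.5]
force: [-0.3, 0.3, 0.0]
grip_width: 0.0018
```

Request:
{"name": "move_arm", "arguments": {
  "steps": [
    [0,-1.5,-3.7,0,0,0,0],
    [0,-1.5,-3.7,0,0,0,0],
    [0,-1.5,-3.7,0,0,0,0],
    [0,-1.5,-3.7,0,0,0,0],
    [0,0,0,0,0,0,0]
  ]
}}

```text
time_s: 1.77
tool_pos: [0.4526, 0.0057, 0.2478]
tool_rot: [-179.8, 0.1, 177.8]
force: [-0.3, -0.3, -0.2]
grip_width: 0.0006
```

Request:
{"name": "move_arm", "arguments": {
  "steps": [
    [0,0,0,4,0,0,0],
    [0,0,0,4,0,0,0],
    [0,0,0,4,0,0,0],
    [0,0,0,4,0,0,0],
    [0,0,0,0,0,0,0]
  ]
}}

```text
time_s: 2.18
tool_pos: [0.4447, 0.0135, 0.0807]
tool_rot: [-179.8, -0.8, 178.5]
force: [-2.4, -0.0, -0.7]
grip_width: 0.0003
```

Request:
{"name": "move_arm", "arguments": {
  "steps": [
    [0,0,0,0,0,0,0],
    [0,0,0,0,0,0,0]
  ]
}}

```text
time_s: 2.35
tool_pos: [0.4523, 0.0144, 0.0892]
tool_rot: [180.0, 0.1, 178.5]
force: [-0.3, 0.4, 0.5]
grip_width: 0.0005
```

Request:
{"name": "move_arm", "arguments": {
  "steps": [
    [0,0,-1.4,1.5,0,0,0],
    [0,0,0,1.5,0,0,0],
    [0,0,0,1.1,0,0,0],
    [0,0,0,0,0,0,0],
    [0,0,0,0,0,0,0]
  ]
}}

```text
time_s: 2.77
tool_pos: [0.4523, 0.0005, 0.0486]
tool_rot: [179.9, 0.2, 178.5]
force: [0.4, -0.4, 0.1]
grip_width: 0.0004
```

```bash
cat > look.py <<'E'
import sys
from h import *
s=snap(sys.argv[1]);t=s['top'];s=s['side']
a=cv2.resize(t['img'][130:240,240:390],None,fx=5,fy=5,interpolation=cv2.INTER_CUBIC)
b=cv2.resize(s['img'][145:265,265:405],None,fx=5,fy=5,interpolation=cv2.INTER_CUBIC)
cv2.imwrite(f'pics/ct{sys.argv[1]}.png',a[:,:,::-1]);cv2.imwrite(f'pics/cs{sys.argv[1]}.png',b[:,:,::-1])
E
python3 look.py 1
```

```text
(no output)
```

View pics/cs1.png

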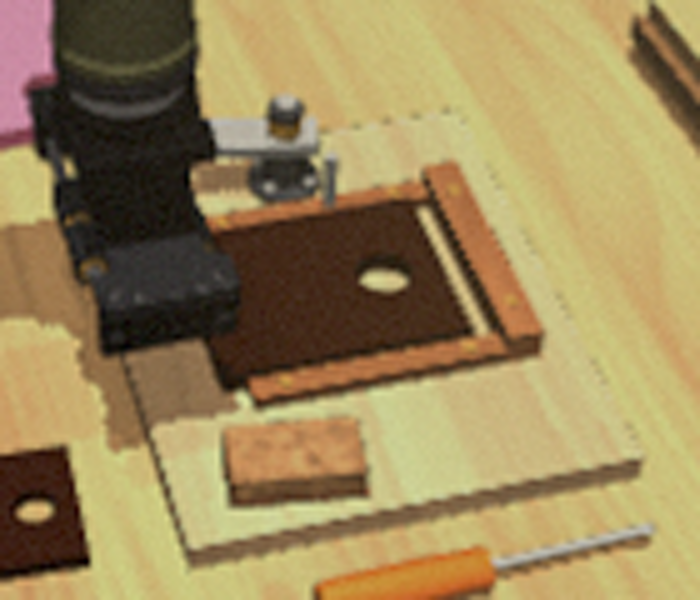

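The gripper sits in front of the panel's near edge at crop (215,330), clear of the lever. Next I push toward the stop in small rows.

Request:
{"name": "move_arm", "arguments": {
  "steps": [
    [0,-0.8,0,0,0,0,0],
    [0,-0.8,0,0,0,0,0],
    [0,-0.6,0,0,0,0,0],
    [0,-0.4,0,0,0,0,0],
    [0,-0.4,0,0,0,0,0]
  ]
}}

```text
time_s: 3.28
tool_pos: [0.4808, -0.0007, 0.0465]
tool_rot: [-180.0, -0.1, 178.5]
force: [-2.0, -0.1, 1.6]
grip_width: 0.0006
```

Request:
{"name": "move_arm", "arguments": {
  "steps": [
    [0,-0.3,0,0,0,0,0],
    [0,-0.3,0,0,0,0,0],
    [0,-0.3,0,0,0,0,0],
    [0,0,0,0,0,0,0]
  ]
}}

```text
time_s: 3.62
tool_pos: [0.4904, -0.0009, 0.0465]
tool_rot: [-180.0, 0.1, 178.5]
force: [0.2, 0.4, 0.0]
grip_width: 0.0003
```

Request:
{"name": "move_arm", "arguments": {
  "steps": [
    [0,-0.2,0,0,0,0,0],
    [0,-0.1,0,0,0,0,0]
  ]
}}

```text
time_s: 3.78
tool_pos: [0.4919, -0.0009, 0.0464]
tool_rot: [180.0, -0.1, 178.5]
force: [-3.7, -0.1, 4.5]
grip_width: 0.0005
```

Request:
{"name": "move_arm", "arguments": {
  "steps": [
    [0,-0.2,0,0,0,0,0],
    [0,0,0,0,0,0,0]
  ]
}}

```text
time_s: 3.95
tool_pos: [0.492, -0.0009, 0.0461]
tool_rot: [180.0, -0.4, 178.5]
force: [-8.5, 0.8, 6.9]
grip_width: -0.0
```

Request:
{"name": "move_arm", "arguments": {
  "steps": [
    [0,-0.2,0,0,0,0,0],
    [0,0,0,0,0,0,0],
    [0,0,0,0,0,0,0]
  ]
}}

```text
time_s: 4.2
tool_pos: [0.4921, -0.0009, 0.0458]
tool_rot: [180.0, -0.6, 178.5]
force: [-12.4, 0.1, 10.6]
grip_width: 0.0004
```

```bash
python3 look.py 2
```

```text
(no output)
```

View pics/cs2.png

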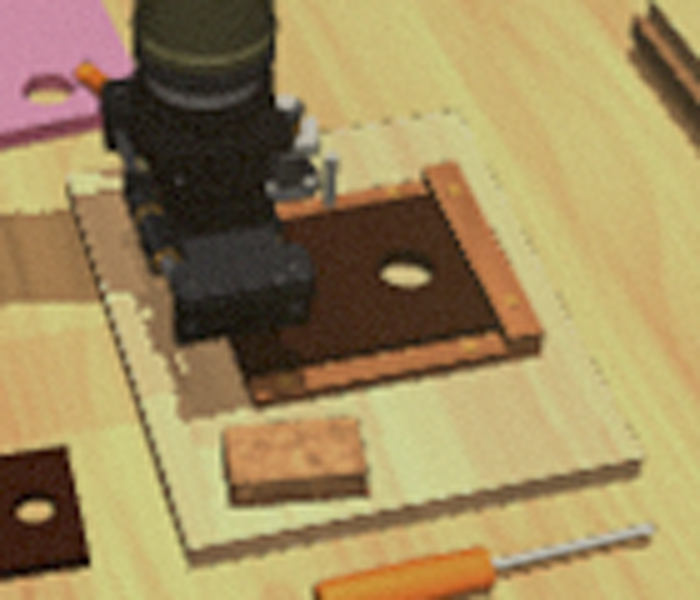

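The panel is against the stop: the gap has closed at crop (455–505,200–340), with 12 N of resistance. Backing off and rising.

Request:
{"name": "move_arm", "arguments": {
  "steps": [
    [0,1.0,0,0,0,0,0],
    [0,2.0,0,0,0,0,0],
    [0,0,0,-4,0,0,0],
    [0,0,0,-4,0,0,0],
    [0,0,0,-4,0,0,0]
  ]
}}

```text
time_s: 4.72
tool_pos: [0.466, -0.0005, 0.1677]
tool_rot: [-180.0, 0.0, 178.4]
force: [2.3, 1.1, 0.2]
grip_width: 0.0003
```

Request:
{"name": "move_arm", "arguments": {
  "steps": [
    [0,0,0,-1,0,0,0.125],
    [0,0,0,0,0,0,0.125],
    [0,0,0,0,0,0,0],
    [0,0,0,0,0,0,0]
  ]
}}

```text
time_s: 5.05
tool_pos: [0.4667, -0.0002, 0.1766]
tool_rot: [180.0, 0.1, 164.3]
force: [0.1, -0.7, -0.4]
grip_width: 0.0001
```

```bash
python3 look.py 3; cat > go.py <<'E'
import sys,numpy as np
from cell import env
o=env.get_obs();p=o['tool_pos'];R=np.radians(o['tool_rot'][2])
x,y,z=map(float,sys.argv[1:4]);d=[x-p[0],y-p[1]]
print(p.round(4),np.round(o['tool_rot'],1),'t cm',100*(d[0]*np.cos(R)+d[1]*np.sin(R)),100*(d[0]*np.sin(R)-d[1]*np.cos(R)),100*(p[2]-z))
E
python3 go.py .5459 .1592 .170
```

```text
[ 4.662e-01 -3.000e-04  1.759e-01] [-180.    -0.   164.3] t cm -3.3519143320363196 17.51359114266049 0.5871218430579278
```

View pics/ct3.png

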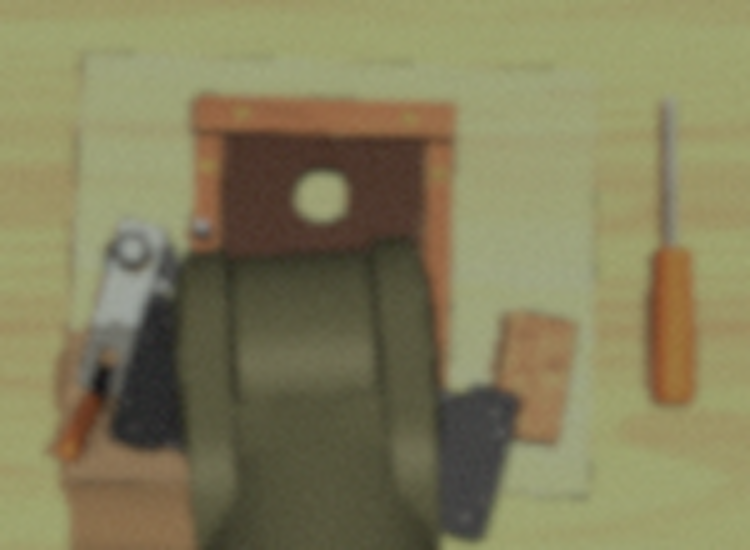

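The top view shows the panel meeting the stop at crop y≈138, and the strap hasn't moved. Now I move to the strap's outer side.

Request:
{"name": "move_arm", "arguments": {
  "steps": [
    [0,-0.67,3.5,0,0,0,0],
    [0,-0.67,3.5,0,0,0,0],
    [0,-0.67,3.5,0,0,0,0],
    [0,-0.67,3.5,0,0,0,0],
    [0,-0.67,3.5,0,0,0,0]
  ]
}}

```text
time_s: 5.57
tool_pos: [0.5469, 0.1604, 0.1754]
tool_rot: [-179.9, -0.1, 164.3]
force: [0.8, -1.5, 1.5]
grip_width: 0.0006
```

Request:
{"name": "move_arm", "arguments": {
  "steps": [
    [0,0,0,3.5,0,0,0],
    [0,0,0,3.5,0,0,0],
    [0,0,0,2.0,0,0,0],
    [0,0,0,0,0,0,0],
    [0,0,0,0,0,0,0]
  ]
}}

```text
time_s: 5.98
tool_pos: [0.5456, 0.1584, 0.0851]
tool_rot: [-179.8, -0.1, 164.2]
force: [0.3, 0.4, 1.2]
grip_width: 0.0006
```

```bash
python3 look.py 4; 
python3 go.py .5459 .1592 .074
```

```text
[0.5478 0.159  0.0879] [1.799e+02 1.000e-01 1.642e+02] t cm 0.18503042516527846 -0.03358021316406389 1.388274690053555
```

View pics/cs4.png

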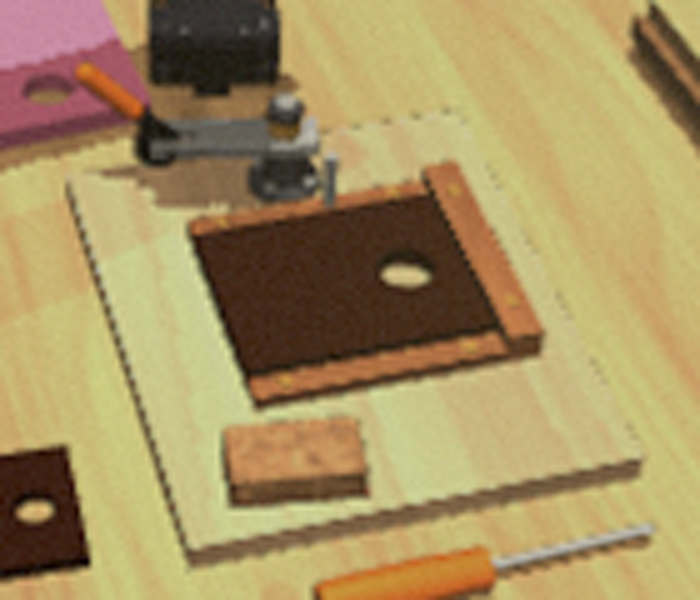

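The finger hangs clear beyond the strap at crop (210,90), and the full panel now lies flush with the rail ends. Next: lower, close the gap, then push round in an arc.

Request:
{"name": "move_arm", "arguments": {
  "steps": [
    [0,0.2,0,1.3,0,0,0],
    [0,0,-0.7,0,0,0,0],
    [0,0,-0.6,0,0,0,0],
    [0,0,0,0,0,0,0]
  ]
}}

```text
time_s: 6.42
tool_pos: [0.5418, 0.145, 0.075]
tool_rot: [180.0, 0.1, 164.0]
force: [0.3, 0.8, 0.2]
grip_width: 0.0001
```

Request:
{"name": "move_arm", "arguments": {
  "steps": [
    [0,0.27,-0.46,0,0,0,-0.1],
    [0,0.27,-0.46,0,0,0,-0.1],
    [0,0.27,-0.46,0,0,0,-0.1],
    [0,0.27,-0.46,0,0,0,-0.1],
    [0,0,0,0,0,0,0]
  ]
}}

```text
time_s: 6.83
tool_pos: [0.5288, 0.1294, 0.0749]
tool_rot: [180.0, 0.1, -172.9]
force: [-0.0, -0.3, 0.9]
grip_width: 0.0003
```

```bash
python3 look.py 5; 
python3 go.py .5459 .1592 .074
```

```text
[0.5289 0.1299 0.0745] [ 1.800e+02  1.000e-01 -1.732e+02] t cm -2.040686294025947 2.7024058521751155 0.053448622984998695
```

View pics/cs5.png

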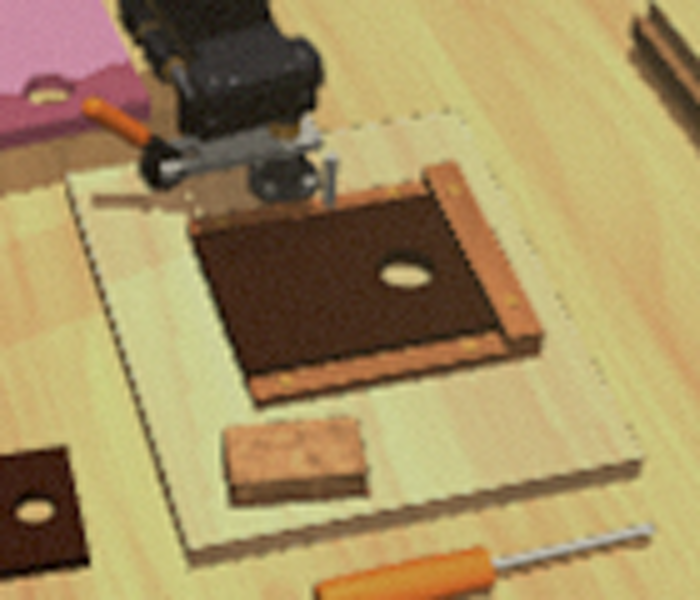

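The strap has begun to turn (lever tip now at crop (95,107)). Continuing.

Request:
{"name": "move_arm", "arguments": {
  "steps": [
    [0,0.27,-0.46,0,0,0,-0.1],
    [0,0.27,-0.46,0,0,0,-0.1],
    [0,0.27,-0.46,0,0,0,-0.1],
    [0,0.27,-0.46,0,0,0,-0.1],
    [0,0.27,-0.46,0,0,0,-0.1]
  ]
}}

```text
time_s: 7.35
tool_pos: [0.523, 0.1054, 0.0743]
tool_rot: [179.9, 0.1, -144.1]
force: [-0.8, 1.3, 2.6]
grip_width: 0.0003
```

Request:
{"name": "move_arm", "arguments": {
  "steps": [
    [0,0.27,-0.46,0,0,0,-0.1],
    [0,0.27,-0.46,0,0,0,-0.1],
    [0,0.27,-0.46,0,0,0,-0.1],
    [0,0,0,0,0,0,0]
  ]
}}

```text
time_s: 7.68
tool_pos: [0.5265, 0.088, 0.0741]
tool_rot: [-180.0, 0.0, -127.2]
force: [-0.2, 0.8, -0.4]
grip_width: 0.0001
```

```bash
python3 look.py 6; 
python3 - <<'E'
from cell import env
import numpy as np
o=env.get_obs();p=o['tool_pos'];r=o['tool_rot'];print(p,r,o['qpos'])
R=np.radians(r[2]);d=p[:2]-[.576,.1045];print('strap frame',d@[np.cos(R),np.sin(R)],d@[np.sin(R),-np.cos(R)])
E
```

```text
[0.52617286 0.08865465 0.07379426] [-1.79979621e+02  2.06924011e-02 -1.27374362e+02] [-25.58735963  13.37403908  14.65960804 111.22503403  -4.05378499
  55.8590362  133.59280692]
strap frame 0.04283817125147182 0.02997849362191563
```

View pics/cs6.png

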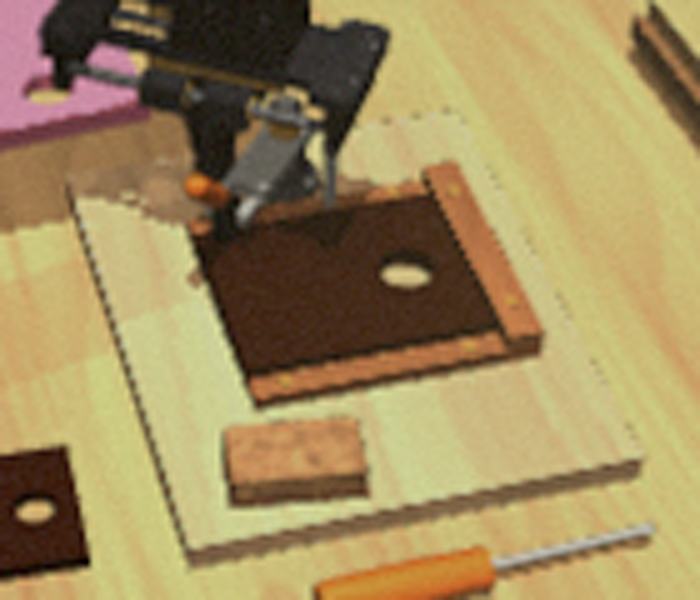

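Joint 7 is at 134° (limit 154°), so I turn the tool only two more rows and then finish the push by shifting.

Request:
{"name": "move_arm", "arguments": {
  "steps": [
    [0,0.27,-0.46,0,0,0,-0.1],
    [0,0.27,-0.46,0,0,0,-0.1],
    [0,0,0,0,0,0,0]
  ]
}}

```text
time_s: 8.03
tool_pos: [0.5308, 0.0788, 0.0737]
tool_rot: [-180.0, 0.0, -115.7]
force: [-0.2, 0.1, 0.8]
grip_width: 0.0009
```

```bash
python3 -c "
from cell import env;print(env.get_obs()['qpos'])"; python3 go.py .5431 .0604 .074
```

```text
[-23.48669046  13.69244123  13.61533488 110.78062083  -3.84040248
  55.93754287 146.19609037]
[0.5308 0.0788 0.0737] [-180.     0.  -115.7] t cm 1.121895204498979 -1.9082592066083235 -0.032461542678211
```

Request:
{"name": "move_arm", "arguments": {
  "steps": [
    [0,0.28,-0.35,0,0,0,0],
    [0,0.28,-0.35,0,0,0,0],
    [0,0.25,-0.4,0,0,0,0],
    [0,0.2,-0.4,0,0,0,0],
    [0,0,0,0,0,0,0]
  ]
}}

```text
time_s: 8.45
tool_pos: [0.5401, 0.0623, 0.0735]
tool_rot: [-180.0, -0.0, -115.8]
force: [-0.7, 0.6, -0.0]
grip_width: 0.0005
```

Request:
{"name": "move_arm", "arguments": {
  "steps": [
    [0,0.1,-0.3,0,0,0,0],
    [0,0,-0.2,0,0,0,0],
    [0,0,0,0,0,0,0]
  ]
}}

```text
time_s: 8.7
tool_pos: [0.544, 0.0599, 0.0735]
tool_rot: [-180.0, -0.0, -115.7]
force: [-0.8, 1.1, -0.1]
grip_width: 0.0007
```

```bash
python3 look.py 7; python3 go.py .5431 .0604 .074
```

```text
[0.5439 0.06   0.0735] [-180.    -0.  -115.7] t cm -0.0015815790876719227 0.0873046750728454 -0.04909401886925291
```

View pics/cs7.png

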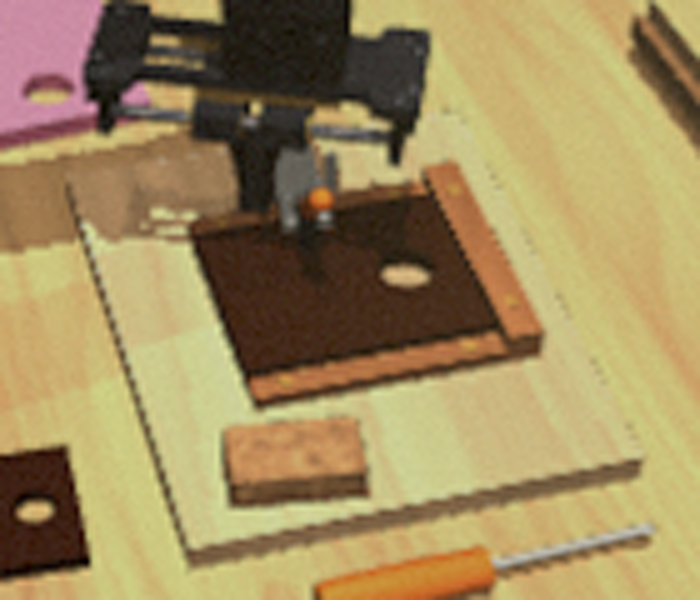

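The strap is nearly across. I keep pushing +x until force shows it meets the pin.

Request:
{"name": "move_arm", "arguments": {
  "steps": [
    [0,-0.09,-0.18,0,0,0,0],
    [0,0,0,0,0,0,0]
  ]
}}

```text
time_s: 8.97
tool_pos: [0.5454, 0.0597, 0.0734]
tool_rot: [180.0, -0.1, -115.7]
force: [-1.7, -1.4, 0.3]
grip_width: 0.0005
```

Request:
{"name": "move_arm", "arguments": {
  "steps": [
    [0,-0.09,-0.18,0,0,0,0],
    [0,0,0,0,0,0,0]
  ]
}}

```text
time_s: 9.13
tool_pos: [0.5475, 0.0597, 0.0733]
tool_rot: [180.0, -0.1, -115.7]
force: [-2.7, -1.8, -0.7]
grip_width: 0.0002
```

Request:
{"name": "move_arm", "arguments": {
  "steps": [
    [0,-0.09,-0.18,0,0,0,0],
    [0,0,0,0,0,0,0]
  ]
}}

```text
time_s: 9.3
tool_pos: [0.5492, 0.0597, 0.0732]
tool_rot: [179.9, -0.1, -115.7]
force: [-4.6, -2.5, 0.9]
grip_width: 0.0006
```

Request:
{"name": "move_arm", "arguments": {
  "steps": [
    [0,-0.09,-0.18,0,0,0,0],
    [0,0,0,0,0,0,0]
  ]
}}

```text
time_s: 9.47
tool_pos: [0.5496, 0.0597, 0.073]
tool_rot: [179.8, -0.2, -115.7]
force: [-8.3, -2.9, 4.1]
grip_width: 0.0005
```

Request:
{"name": "move_arm", "arguments": {
  "steps": [
    [0,-0.09,-0.18,0,0,0,0],
    [0,0,0,0,0,0,0]
  ]
}}

```text
time_s: 9.63
tool_pos: [0.5499, 0.0596, 0.0728]
tool_rot: [179.6, -0.3, -115.7]
force: [-11.9, -3.1, 7.7]
grip_width: 0.0005
```

```bash
python3 look.py 8
```

```text
(no output)
```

View pics/cs8.png

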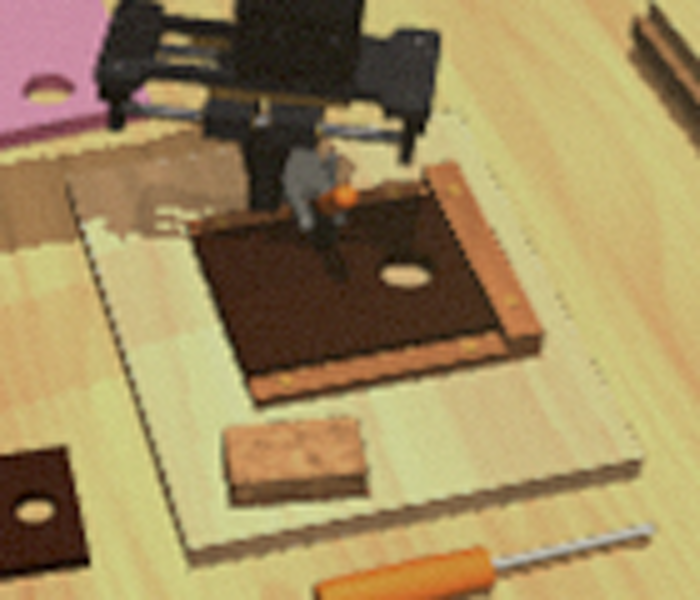

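View pics/ct8.png

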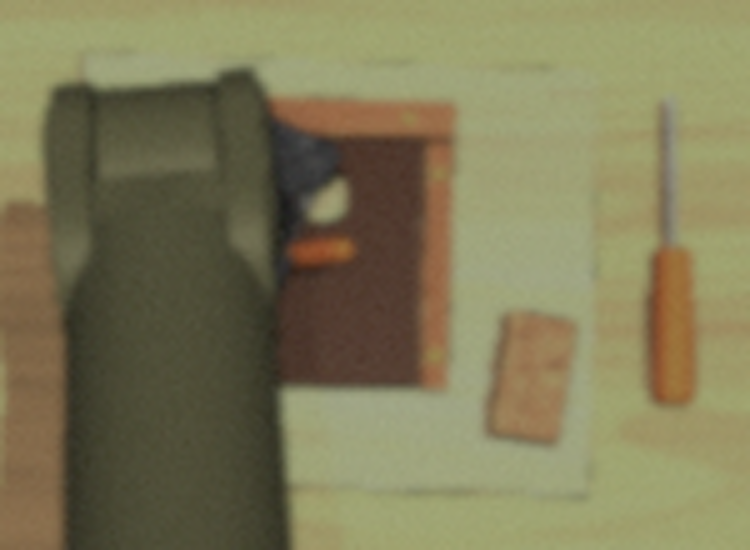

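The strap is at the pin: force climbed to 12 N with no further motion. Backing off and rising to check.

Request:
{"name": "move_arm", "arguments": {
  "steps": [
    [0,0.4,0.9,0,0,0,0],
    [0,0.8,1.8,0,0,0,0],
    [0,0,0,-4,0,0,0],
    [0,0,0,-4,0,0,0],
    [0,1.8,3.5,0,0,0,0]
  ]
}}

```text
time_s: 10.15
tool_pos: [0.4966, 0.0624, 0.1634]
tool_rot: [-178.8, 0.8, -115.7]
force: [2.7, 0.7, 2.0]
grip_width: 0.0007
```

Request:
{"name": "move_arm", "arguments": {
  "steps": [
    [0,1.8,3.5,0,0,0,0.12],
    [0,0,0,0,0,0,0.12],
    [0,0,0,0,0,0,0.12]
  ]
}}

```text
time_s: 10.4
tool_pos: [0.4446, 0.0604, 0.1543]
tool_rot: [-180.0, 0.3, -136.5]
force: [-0.1, -0.7, 1.0]
grip_width: 0.0009
```

```bash
python3 look.py 9; python3 - <<'E'
from h import *
t=load('top')
big=cv2.imread('pics/ct9.png')
h=cv2.cvtColor(big,cv2.COLOR_BGR2HSV); m=((h[...,0]<14)&(h[...,1]>150)&(h[...,2]>90)).astype(np.uint8); m[:,420:]=0;m[:150]=0;m[:,:225]=0
cs,_=cv2.findContours(m,0,2);c=max(cs,key=cv2.contourArea);r=cv2.minAreaRect(c);b=cv2.boxPoints(r);print(r,b.tolist())
print(onz(t,(b+.5)/5-.5+[240,130],.093).round(4).tolist())
E
python3 go.py 0.575 -.015 .17
```

```text
((317.0368957519531, 251.40576171875), (26.16482925415039, 72.60966491699219), 84.80557250976562) [[279.6967468261719, 241.66395568847656], [352.0082092285156, 235.09019470214844], [354.3770446777344, 261.1475830078125], [282.0655822753906, 267.7213134765625]]
[[0.5787, 0.02, 0.093], [0.5824, -0.0211, 0.093], [0.5675, -0.0224, 0.093], [0.5637, 0.0186, 0.093]]
[0.4465 0.0603 0.1547] [-179.9    0.3 -136.2] t cm -4.075056763666806 -14.324489508086764 -1.5310898336215657
```

View pics/ct9.png

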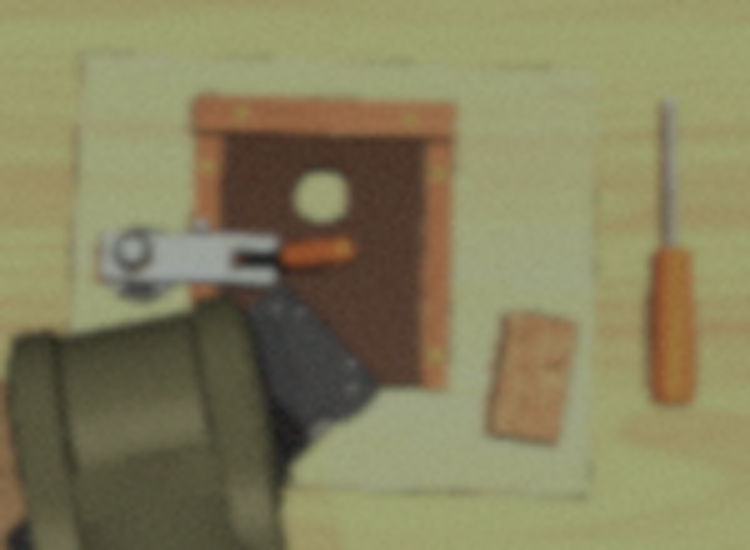

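View pics/cs9.png

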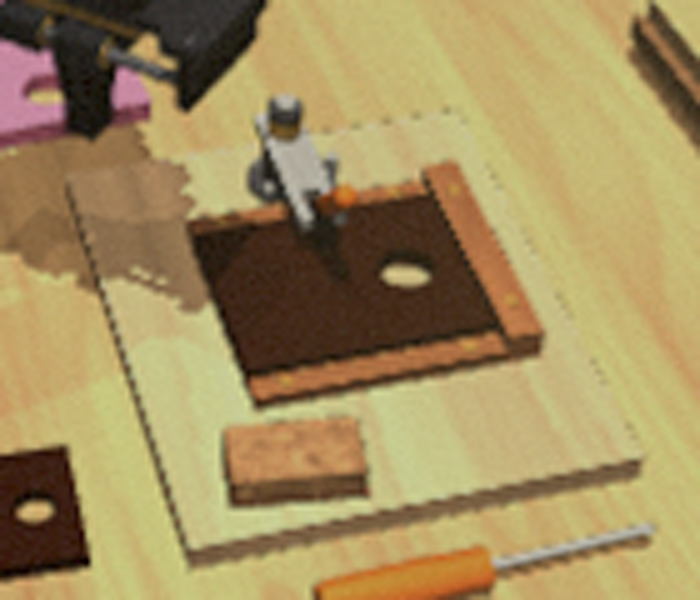

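The strap lies square against the pin (crop (201,230)), the lever is up along its axis with its tip at (352,248), and the panel is still home. I turn the tool back to line the jaws up with the lever, then go above it.

Request:
{"name": "move_arm", "arguments": {
  "steps": [
    [0,0,0,-0.5,0,0,0.12],
    [0,0,0,-0.5,0,0,0.12],
    [0,0,0,-0.5,0,0,0.12],
    [0,0,0,-0.5,0,0,0.12],
    [0,0,0,0,0,0,0.12]
  ]
}}

```text
time_s: 10.92
tool_pos: [0.4475, 0.0601, 0.1751]
tool_rot: [180.0, 0.3, -170.8]
force: [-0.0, 0.1, -1.0]
grip_width: 0.0003
```

Request:
{"name": "move_arm", "arguments": {
  "steps": [
    [0,0,0,0,0,0,0.12],
    [0,0,0,0,0,0,0.08],
    [0,0,0,0,0,0,0],
    [0,0,0,0,0,0,0]
  ]
}}

```text
time_s: 11.25
tool_pos: [0.4464, 0.0597, 0.1739]
tool_rot: [180.0, 0.1, 178.2]
force: [1.0, -0.2, 0.4]
grip_width: 0.0006
```

```bash
python3 go.py 0.573 -.020 .15
```

```text
[0.4464 0.0597 0.1739] [1.800e+02 1.000e-01 1.782e+02] t cm -12.906890658329312 -7.560502662430803 2.3925479236706875
```

Request:
{"name": "move_arm", "arguments": {
  "steps": [
    [0,-3.2,-1.9,0,0,0,0],
    [0,-3.2,-1.9,0,0,0,0],
    [0,-3.2,-1.9,0,0,0,0],
    [0,-3.3,-1.9,0,0,0,0],
    [0,0,0,0,0,0,0]
  ]
}}

```text
time_s: 11.67
tool_pos: [0.5766, -0.0267, 0.1728]
tool_rot: [-179.7, 0.2, 177.8]
force: [-0.3, -1.1, 0.3]
grip_width: 0.0003
```

Request:
{"name": "move_arm", "arguments": {
  "steps": [
    [0,0,0,2.0,0,0,0],
    [0,0,0,0,0,0,0],
    [0,0,0,0,0,0,0]
  ]
}}

```text
time_s: 11.92
tool_pos: [0.5708, -0.0211, 0.1525]
tool_rot: [-180.0, -0.1, 178.0]
force: [-0.6, 0.5, 0.1]
grip_width: 0.0003
```

```bash
python3 look.py 10; python3 go.py 0.573 -.020 .142
```

```text
[ 0.5718 -0.0209  0.1542] [180.   0. 178.] t cm -0.11999403675322408 0.0954649647601412 1.2227797604136503
```

View pics/cs10.png

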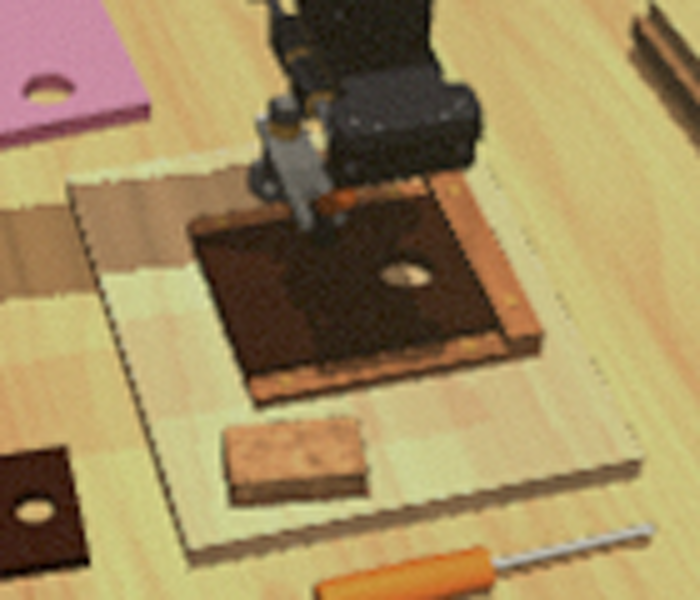

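The fingertips are above the lever's tip at crop (340,195). Pressing down in small rows, with a slight outward shift.

Request:
{"name": "move_arm", "arguments": {
  "steps": [
    [0,-0.1,0.1,0.6,0,0,0],
    [0,0,0,0.6,0,0,0],
    [0,0,-0.1,0.5,0,0,0],
    [0,0,-0.1,0.5,0,0,0],
    [0,0,-0.1,0.5,0,0,0]
  ]
}}

```text
time_s: 12.43
tool_pos: [0.573, -0.0283, 0.1281]
tool_rot: [-179.7, 0.1, 177.8]
force: [-3.8, -11.3, 11.8]
grip_width: 0.0003
```

Request:
{"name": "move_arm", "arguments": {
  "steps": [
    [0,0,-0.1,0.5,0,0,0],
    [0,0,-0.1,0.5,0,0,0],
    [0,0,-0.1,0.5,0,0,0]
  ]
}}

```text
time_s: 12.68
tool_pos: [0.5727, -0.0367, 0.1135]
tool_rot: [-179.3, 0.1, 177.6]
force: [-3.5, -18.7, 12.3]
grip_width: 0.0
```

Request:
{"name": "move_arm", "arguments": {
  "steps": [
    [0,0,-0.1,0.5,0,0,0],
    [0,0,-0.1,0.5,0,0,0],
    [0,0,0,0.4,0,0,0]
  ]
}}

```text
time_s: 12.93
tool_pos: [0.5737, -0.0323, 0.0991]
tool_rot: [-179.8, 0.2, 177.8]
force: [-0.5, -6.8, 9.6]
grip_width: 0.0004
```

```bash
python3 look.py 11; python3 go.py 0.573 -.028 .087
```

```text
[ 0.5735 -0.0319  0.0985] [-179.8    0.2  177.8] t cm 0.06227318397724864 0.3874697025950722 1.1510266974344567
```

View pics/cs11.png

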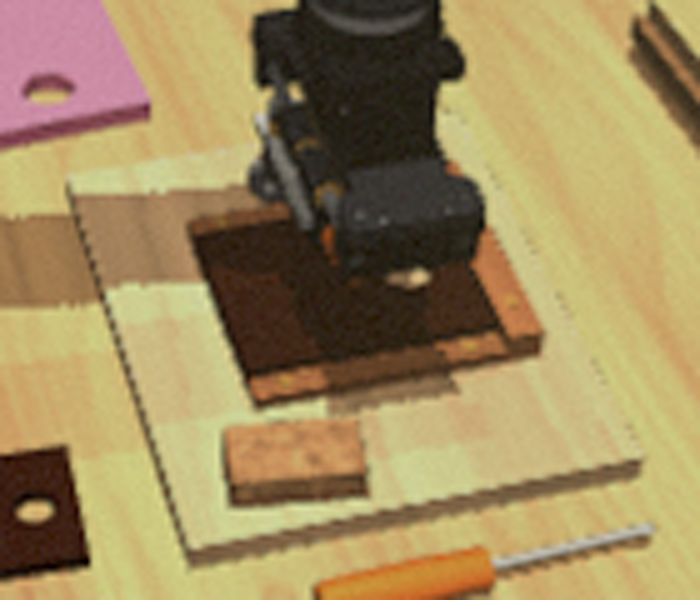

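The lever is going down under the fingertips, and I keep pressing.

Request:
{"name": "move_arm", "arguments": {
  "steps": [
    [0,0,0,0.4,0,0,0],
    [0,0,0,0.4,0,0,0],
    [0,0,0,0.3,0,0,0],
    [0,0,0,0,0,0,0]
  ]
}}

```text
time_s: 13.37
tool_pos: [0.5738, -0.0325, 0.0884]
tool_rot: [-179.8, 0.2, 177.8]
force: [-1.0, -6.9, 8.7]
grip_width: 0.0003
```

Request:
{"name": "move_arm", "arguments": {
  "steps": [
    [0,0,0,0.3,0,0,0],
    [0,0,0,0,0,0,0]
  ]
}}

```text
time_s: 13.53
tool_pos: [0.5742, -0.0328, 0.0875]
tool_rot: [-179.8, 0.3, 177.8]
force: [-5.6, -6.9, 19.0]
grip_width: 0.0006
```

Request:
{"name": "move_arm", "arguments": {
  "steps": [
    [0,0,0,0.3,0,0,0],
    [0,0,0,0,0,0,0]
  ]
}}

```text
time_s: 13.7
tool_pos: [0.5745, -0.033, 0.0866]
tool_rot: [-179.8, 0.3, 177.7]
force: [-9.4, -6.7, 33.0]
grip_width: 0.0
```

The lever is at its end of travel: TCP z is 0.0866 (0.087 expected) and force rises steeply to 33 N. Rising and moving clear to inspect.

Request:
{"name": "move_arm", "arguments": {
  "steps": [
    [0,0,0,-0.8,0,0,0],
    [0,0,0,-3,0,0,0],
    [0,0,0,-4,0,0,0],
    [0,0,0,-4,0,0,0],
    [0,3.5,0,0,0,0,0]
  ]
}}

```text
time_s: 14.12
tool_pos: [0.5465, -0.0273, 0.2077]
tool_rot: [180.0, 1.1, 177.9]
force: [1.3, 0.1, 1.3]
grip_width: 0.0003
```

Request:
{"name": "move_arm", "arguments": {
  "steps": [
    [0,3.5,2,0,0,0,0],
    [0,3,3,0,0,0,0],
    [0,2,3.5,0,0,0,0],
    [0,0,3.5,-1,0,0,0],
    [0,0,3.5,0,0,0,0]
  ]
}}

```text
time_s: 14.53
tool_pos: [0.4579, 0.1318, 0.2101]
tool_rot: [179.9, 0.1, 177.9]
force: [1.5, -0.2, 0.2]
grip_width: 0.0007
```

```bash
python3 look.py 12
```

```text
(no output)
```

View pics/cs12.png

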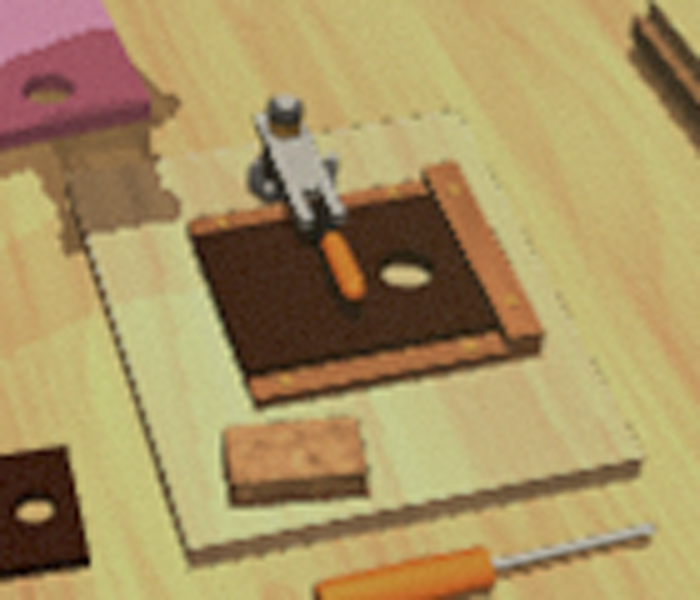

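View pics/ct12.png

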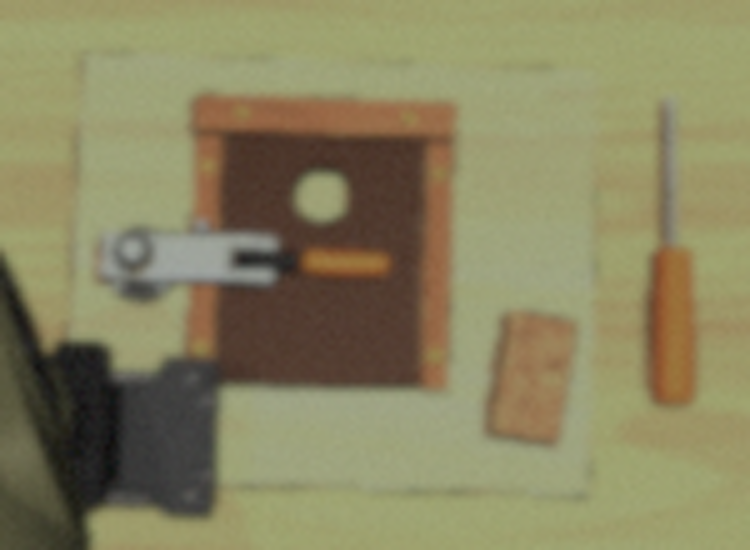

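```bash
python3 - <<'E'
from h import *
s=load('side');t=load('top')
def full(p,ox,oy): return (np.atleast_2d(p)+.5)/5-.5+[ox,oy]
def tri(p,q):
    o,d=ray(s,full([p],265,145));o2,d2=ray(t,full([q],240,130))
    k=np.linalg.lstsq(np.c_[d[0],-d2[0]],o2-o,rcond=None)[0];a=o+k[0]*d[0];b=o2+k[1]*d2[0];return ((a+b)/2).round(4),np.linalg.norm(a-b).round(4)
def og(f,x0,x1,y0,y1):
    h=cv2.cvtColor(cv2.imread(f),cv2.COLOR_BGR2HSV); m=((h[...,0]<18)&(h[...,1]>150)&(h[...,2]>100)).astype(np.uint8);k=np.zeros_like(m);k[y0:y1,x0:x1]=1
    cs,_=cv2.findContours(m*k,0,2);c=max(cs,key=cv2.contourArea).reshape(-1,2);M=cv2.moments(c);return (M['m10']/M['m00'],M['m01']/M['m00']),c
cs_,a=og('pics/cs12.png',310,380,225,310);ct,b=og('pics/ct12.png',290,420,240,285)
print('grip mid (expect z~.055)',tri(cs_,ct)); 
e1=a[a[:,1].argmax()];e2=b[b[:,0].argmax()];print('tip',e1,e2,tri(e1,e2))
for n in ('2','9','12'):
    pass
hole=cv2.imread('pics/ct3.png'),cv2.imread('pics/ct12.png')
for h in hole:
    m=(h[160:235,280:365].sum(2)>300).astype(np.uint8);M=cv2.moments(m,True);print('hole',M['m10']/M['m00']+280,M['m01']/M['m00']+160)
# expected hole: jig x 45
print(proj(t,[[.5724+.045,-.003-.0013,.033]]), full([(321,196)],240,130))
E
```

```text
grip mid (expect z~.055) (array([ 0.5725, -0.0171,  0.0568]), np.float64(0.0014))
tip [352 299] [390 265] (array([ 0.57  , -0.0435,  0.055 ]), np.float64(0.0017))
hole 321.27870414483084 196.8313482610767
hole 321.274231678487 196.69456264775414
[[304.1831241  168.28740902]] [[303.8 168.8]]
```

The lever is level (tip at z 0.055 m), the panel hasn't moved since it went home, and the robot is clear. Handing in.

```bash
python3 -c "
from cell import job,env
print(job.sign_off(), env.get_obs()['time_s'])"
```

```text
the job is handed in; nothing more can be done
the job is handed in; nothing more can be done
```

I did the three steps in the order asked, then handed the job in at about 14.6 s with the robot clear of everything. No verdict came back.

- **Panel:** I pushed it home against the end stop with about 12 N of resistance at the end. The gap is closed in both views, and its hole is where it was before clamping, to within 0.1 mm.
- **Strap:** I swung it round until it met the stop pin, where the force rose to about 12 N with no more movement. It shows square across in the top view.
- **Lever:** I pressed it down until the force rose steeply to 33 N. Its tip then measured at 55 mm above the bench, which is level, and its end was within about 2 mm of where it should be.
- **Other things on the bench:** the sanding block, the screwdriver and the two look-alike panels look unmoved in the close-ups, as far as those show them. I did not check the other tools in the last pictures.

None of these checks failed. Two things were unplanned:
- **Joint 7:** it neared its limit during the swing, so I finished that push without turning the tool further.
- **Sideways load:** while I pressed the lever it pushed sideways on the fingers with up to about 19 N.

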